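Clear the offcuts and set the smoke-vent lever

ROBOT

A 6-joint arm with a two-finger parallel gripper is mounted at the origin on the work surface. World frame = base frame: x ahead of the robot, y to its left, z up, the work surface at z = 0. Lengths are in mm, angles in rad, forces in N, time in s.
With the tool pointing down it reaches from about 275 to 850 mm from the base axis. Payload 19 kg.
Tool frame: the origin (TCP) lies on the centre line of the jaws, within the pads' length; the fingertips stand 14 mm ahead of it and the grasp point (between the pads) lies 5 mm behind it; z points along the fingers, y is the line along which they close (so a half turn about z gives the same grasp; the last joint's range is limited). The gripper opens to 85 mm and grips with 20 to 120 N. Pads are 22 mm wide; open, the fingers measure 114 mm over their backs; the gripper's body (76 mm by 85 mm) begins 54 mm behind the grasp point. The pads swing forward as they close: fully open they stand 13 mm farther back than shut.
Start: joints at [0.993, 0.15, 1.437, -0, 1.554, -0.134], TCP at [246.89, 519.266, 245.267] pointing down, gripper open.
Joint ranges: [-2.8, 2.8], [-0.68, 2.1], [0.12, 2.68], [-1.39, 4.53], [0.16, 2.79], [-2.81, 2.81]. Speed limits (rad/s): [1.89, 1.89, 2.22, 3.01, 3.01, 3.01].

INTERFACE

Orientations are given as a rotation vector (axis times angle).
In Python, from cell import robot, cams, job gives the robot as it stands. The module is installed in compiled form; this text tells all that it offers.
- The arm moves only by the tool move_arm, never from a script. Its argument "commands" is a list of rows, each a list of 3 entries, a list of its own where there are three numbers: the turn, a rotation vector about the tool's x, y, z each as a share of 120 degrees, from -1 to 1, then the shift along the tool's x, y, z each as a share of 400 mm, from -1 to 1, then the opening, from 0 (shut) to 1 (fully open). In form: [[[wx, wy, wz], [x, y, z], gripper], ...]. A call has 1 to 8 rows; each row is the pose to reach, as a shift and turn from the pose commanded when the call began, along the tool's axes at that moment; what a row does not reach only later rows make up. A row lasts 1/10 s, in which the tool goes at most 50 mm and 8.59 degrees, less where a joint would pass 70% of its speed; a pose out of reach is approached as far as the arm can. A call with a number of a shift or a turn outside -1 to 1 is refused whole. A call with a gripper value outside its range is refused whole. The fingers move at their own pace and stop on an object; "newtons" is the grip in N (left out, the last holds). Time passes only in rows, so rows that repeat a pose let the fingers close. It gives the time, the measured TCP pose, the force, the opening and the grip force at its end, in the units of the state.
- robot.get_obs(): the state, without advancing time (a new reading comes with each control period).
- cams.snapshot(name): name is "scene" or "side" or "wrist"; returns a dict with "pixels" (384x512x3 uint8, red, green, blue), "fx", "fy", "cx", "cy" (pixels), "k1" (the pictures are not rectified: a ray, as slopes to the right and down, at radius r is drawn at 1 + k1 r^2 times it, then the intrinsics apply), "position" and "orientation" of the camera in the world. Camera axes: x right, y up, looking along -z (the intrinsics and any distortion apply to the point x, -y, -z); pixel columns grow to the right and rows downward; lengths in mm; the calibration is good to about 2 mm. A picture is of the moment at which its call begins. There is no depth.
- job.job_done(): hands the job in; it is judged then, once.
The state is a dict: "clock": time; "joints": joint angles; "joint_velocities": joint speeds; "joint_torque": joint torques, N m; "eef_pos": TCP position; "eef_rot": TCP orientation; "ft_force": force on the tool from outside, world axes, zero at the start; "moment": the same for the moment, N m; "opening": finger opening in mm; "finger_force": force on a finger pad.
Only numpy, scipy, OpenCV 4.12 (cv2) and the standard library are available. Lean on these libraries where they do the work, as an engineer would, in place of code of your own. Each camera call takes 0.05 s, during which the arm holds its last target. There are 200 camera calls.

TASK

First clear the two cedar offcuts off the top of the vent cabinet into the wooden scrap tray beside it, then swing the brass vent lever round until it points at the little arrow rider on the curved rail, and leave it there. Do not shift the rider, and leave the lacquered box with its saucers and the copper mould where they stand.

Things in the scene. Friction and masses are not known exactly. Their poses are not given: they have to be found in the camera images.
- cabinet: Low fixed cedar vent cabinet, 300 mm (x) by 400 mm (y) by 80 mm high; its flat top is at z = 80 mm. Origin: centre of the underside. The position and a small yaw (up to 0.18 rad) vary. At yaw 0 its -x side faces the robot.
- pivot (a point): Point on the lever's vertical hinge axis, at the height of the cabinet's top (z = 80 mm), 80 mm from the cabinet's centre towards its own +x; axes as the cabinet's. A flat brass vent disc with dark slots, 104 mm across and 12 mm high over the top, turns about it with the lever.
- lever (a joint): Angle of the brass lever, rad. At 0 the arm points along the cabinet's -x (to the robot); growing values swing it to the cabinet's +y: at angle t the knob is 160 mm * (-cos t, +sin t) from the pivot in the cabinet's axes. Limits -1.25, 1.25; starts between -1.2 and -1.05. Friction 0.25 N m; no spring: it stays where left.
- lever_knob (a point): On the upright brass post at the end of the lever, 160 mm from the pivot axis, 60 mm over the cabinet's top. The post is 20 mm thick and ends in a 26 mm ball whose top is 87 mm over the cabinet's top. The lever's flat arm is 18 mm wide and lies 14 to 24 mm over the cabinet's top. Its -x axis points from pivot to knob.
- rider (a joint): Angle of the setting rider about the same pivot, same zero and sense as lever: the lever points at the rider when both values are equal. Starts between 0.1 and 0.75. It moves only if struck (friction 0.25 N m).
- rider_mark (a point): Inner point of the rider, 180 mm from the pivot axis and 13 mm over the cabinet's top. The rider is a small standing brass arrow, 14 mm wide, 180 to 208 mm from the pivot, 28 mm high over the cabinet's top, on a thin dark curved rail; the lever's knob passes inside it without touching it. Its -x axis points from the pivot to the rider.
- offcut_a: Loose cedar offcut with a pointed end, 74 mm long (x), 36 mm wide (y), 32 mm high, 50 g or so, lying on the cabinet's top in the lever's way. Origin: underside, centre of the 56 mm long straight part; the point is towards its +x. Grasp the straight sides across y. Its long axis is within 0.5 rad of the cabinet's x axis.
- offcut_a_mid (a point): Middle of the pointed offcut's straight part, 16 mm over its underside.
- offcut_b: Loose cedar offcut with a stepped end, 75 mm long (x), 42 mm wide (y), 30 mm high (14 mm at the step), 50 g or so, lying on the cabinet's top. Origin: underside, centre of the 50 mm long full-height part; the step is towards its +x. Grasp the full-height part across y. Its long axis is within 0.4 rad of the cabinet's x axis.
- offcut_b_mid (a point): Middle of the stepped offcut's full-height part, 15 mm over its underside.
- scrap_tray: Open dark wooden tray, loose, 0.7 kg, outside 200 mm (x) by 120 mm (y) by 70 mm high, walls and floor 6 mm, standing on the table along one side of the cabinet (its +y or -y side, 15 mm or so away) and turned as the cabinet is. Origin: centre of the underside.
- lacquer_box: Closed lacquered box, loose, 174 by 114 by 61 mm high, on the other side of the cabinet from the tray. Leave alone. Origin: centre of the underside.
- saucers: Nested set of unglazed clay saucers (one piece), 100 mm across, 34 mm high, on the lacquered box. Leave alone. Origin: centre of the underside.
- cone_mould: Copper cone mould, 64 mm across, 80 mm high, loose on the far +y corner of the cabinet's top. Leave alone. Origin: centre of the underside.

How it is judged (in metres and radians):
On the way, in this order (a step that is already met when the one before it is completed fails the run):
1. both offcuts lie in the scrap tray (x of offcut_a_mid in the frame of scrap_tray between -0.094 and 0.094 m and y of offcut_a_mid in the frame of scrap_tray between -0.054 and 0.054 m and z of each of offcut_a_mid, offcut_b_mid in the frame of scrap_tray below 0.072 m and x of offcut_b_mid in the frame of scrap_tray between -0.094 and 0.094 m and y of offcut_b_mid in the frame of scrap_tray between -0.054 and 0.054 m), for 0.2 s.
2. the lever points at the rider, within 0.07 rad (angle between the x axis of lever_knob and the x axis of rider_mark, either way round below 0.07 rad), for 0.2 s.
At the end, for the whole second after the job is handed in: Both offcuts lie at rest inside the scrap tray (their middles within its walls and less than 72 mm over its underside), and the lever is at rest, pointing at the rider within 0.07 rad (4 degrees) (all of step 1 and angle between the x axis of lever_knob and the x axis of rider_mark, either way round below 0.07 rad and velocity of joint lever between -0.05 and 0.05 rad/s and linear speed of each of offcut_a, offcut_b below 0.03 m/s); the robot touches nothing.
It fails at once if the rider is shifted by more than 10 mm (distance of rider_mark from where it was at the start of the episode above 0.01 m).
It fails at once if the lacquered box is shifted by more than 25 mm (distance of lacquer_box from where it was at the start of the episode above 0.025 m).
It fails at once if the set of saucers is shifted by more than 25 mm (distance of saucers from where it was at the start of the episode above 0.025 m).
It fails at once if the copper mould is shifted by more than 25 mm (distance of cone_mould from where it was at the start of the episode above 0.025 m).
It also fails if it takes over 69 s, if anything falls off the work surface, if the arm or the gripper's body presses on something with over 40 N, if the wrist force passes 120 N, or if a joint passes its speed limit or range.

## Working session

There is one attempt and no reset: what is moved stays moved. The work goes in short steps, Python scripts to look and compute and a tool call to move; the robot and the scene stay as the last step left them, time stands still between calls to the robot, and variables do not carry over. Pictures are saved under pics/ and viewed, at most 10 in all, crops included, and the job is handed in when it is done.

Besides the shell and the picture viewer there is one more tool, called after "Request:" in YAML: its name, and indented under it one key for each argument. move_arm: Moves the arm, as the interface text tells. Its arguments: {"type":"object","properties":{"commands":{"type":"array","items":{"type":"array"}},"newtons":{"type":"number"}},"required":["commands"]}

```bash
mkdir -p pics; cat > h.py <<'E'
import numpy as np, cv2
from scipy.spatial.transform import Rotation as R
from cell import robot, cams, job
def snap(n,f=None):
    s=cams.snapshot(n)
    if f: cv2.imwrite(f,cv2.cvtColor(s["pixels"],cv2.COLOR_RGB2BGR))
    return s
def rot(o):
    o=np.array(o,float)
    return R.from_rotvec(o).as_matrix() if o.shape==(3,) else (o if o.shape==(3,3) else R.from_quat(o).as_matrix())
def ray(s,u,v):
    K=np.array([[s["fx"],0,s["cx"]],[0,s["fy"],s["cy"]],[0,0,1.]])
    p=cv2.undistortPoints(np.array([[[u,v]]],float),K,np.array([s["k1"],0,0,0,0.]))[0,0]
    d=np.array([p[0],-p[1],-1.])
    return np.array(s["position"],float),rot(s["orientation"])@d
def onz(s,u,v,z):
    o,d=ray(s,u,v); return (o+d*(z-o[2])/d[2])[:2]
def proj(s,P):
    c=rot(s["orientation"]).T@(np.array(P,float)-s["position"])
    x,y=c[0]/-c[2],-c[1]/-c[2]; k=1+s["k1"]*(x*x+y*y)
    return np.array([s["fx"]*x*k+s["cx"],s["fy"]*y*k+s["cy"]])
E
python3 - <<'E'
from h import *
import pickle
S={n:snap(n,f'pics/{n}0.png') for n in("scene","side","wrist")}
pickle.dump(S,open('s0.pkl','wb'))
for n,s in S.items(): print(n,{k:v for k,v in s.items() if k!="pixels"})
print(robot.get_obs())
E
```

```text
scene {'fx': 438.2512197576803, 'fy': 438.2512197576803, 'cx': 257.78787426816433, 'cy': 179.78342101097925, 'k1': -0.09647965924701803, 'position': array([919.22371316, 578.03177834, 793.0988615 ]), 'orientation': array([0.28260519, 0.98029704, 2.39853617])}
side {'fx': 440.04491223076144, 'fy': 440.04491223076144, 'cx': 259.5840675696953, 'cy': 188.50170160353085, 'k1': -0.09782847247182673, 'position': array([ 228.28692807, -598.74431448,  910.35273805]), 'orientation': array([ 0.70119316, -0.17078979, -0.44649026])}
wrist {'fx': 281.0348154232855, 'fy': 281.0348154232855, 'cx': 254.84394066217644, 'cy': 190.83296174666916, 'k1': -0.0015440209290596071, 'position': array([185.48095608, 548.95980971, 373.34094727]), 'orientation': array([-0.24298299, -0.15281253,  1.12069672])}
{'clock': 0.15, 'joints': array([ 9.92991445e-01,  1.50858663e-01,  1.43787173e+00,  1.71825381e-05,
        1.55382083e+00, -1.34004956e-01]), 'joint_velocities': array([-4.11810798e-05,  6.11654336e-04, -2.70379563e-03,  4.12475533e-04,
        3.21258089e-04, -1.26686526e-03]), 'joint_torque': array([ 2.55138933e-03, -7.13386273e+01, -5.71035361e+01, -1.33186081e-04,
        7.39720941e-03,  1.24180303e-06]), 'eef_pos': array([246.80340959, 519.13319671, 244.82729451]), 'eef_rot': array([-6.91335722e-01, -3.06422220e+00,  1.40179863e-03]), 'ft_force': array([ 0.35551899,  0.44975491, -0.11897034]), 'moment': array([-0.00092879, -0.02024963,  0.02863947]), 'finger_force': 0.0, 'opening': 85.70140879768306}
```

View pics/scene0.png

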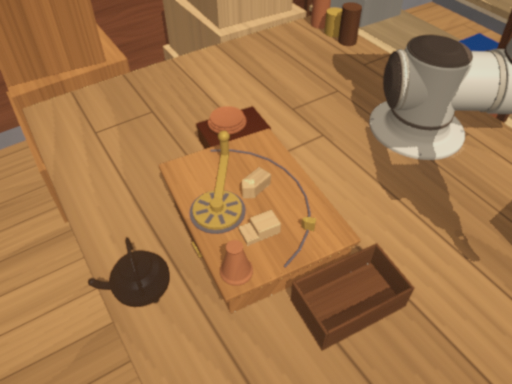

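View pics/side0.png

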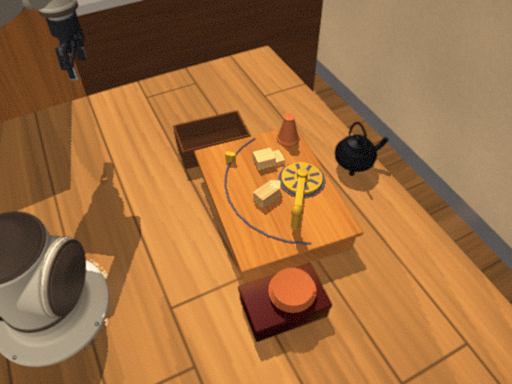

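The tray is on the +y side (scene about 350,295), and the box with saucers is on the −y side. Offcut a, the pointed one, is at scene (256,183) and side (267,194). Offcut b, the stepped one, is at scene (260,226) and side (268,159). The rider is at scene (309,222). I'll enlarge both views to pick corners.

```bash
python3 - <<'E'
import cv2
a=cv2.imread('pics/scene0.png')[150:350,160:420]; cv2.imwrite('pics/c1.png',cv2.resize(a,None,fx=3,fy=3,interpolation=cv2.INTER_CUBIC))
a=cv2.imread('pics/side0.png')[100:280,170:370]; cv2.imwrite('pics/c2.png',cv2.resize(a,None,fx=3.3,fy=3.3,interpolation=cv2.INTER_CUBIC))
E
```

```text
(no output)
```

View pics/c1.png

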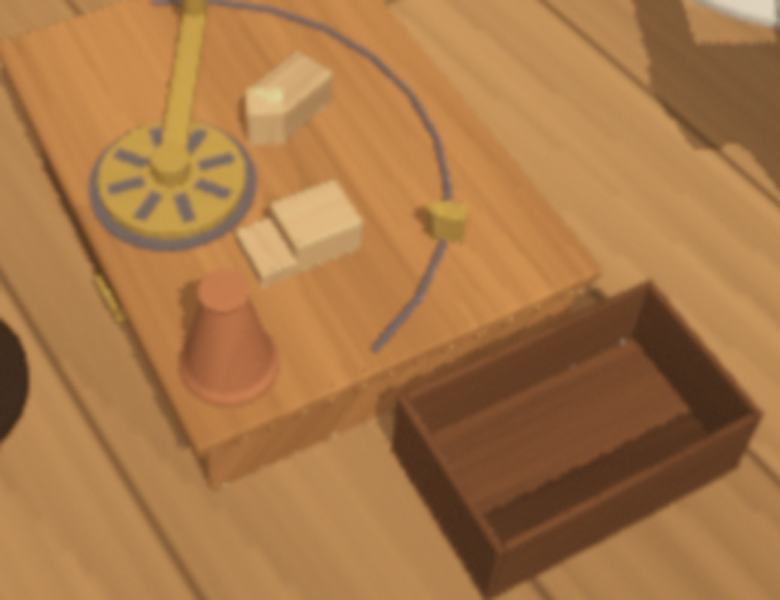

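View pics/c2.png

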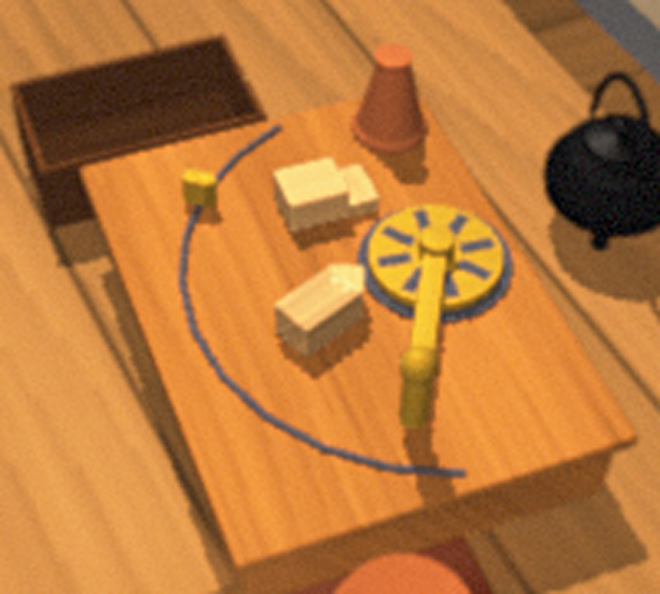

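Crop 1 (scene ×3) shows the top corners of b at (270,212), (333,182), (362,225) and (300,262). It also shows the tray rim at (398,403), (650,285), (760,413) and (497,545), and the disc at (171,180). Crop 2 (side ×3.3) shows the same things, with a's top-face edge running from (277,312) to (307,328).

```bash
python3 - <<'E'
from h import *
import pickle
S=pickle.load(open('s0.pkl','rb'))
def P(n,c,z):
    k,ox,oy=(3,160,150) if n=="scene" else (3.3,170,100)
    return onz(S[n],(c[0]+.5)/k-.5+ox,(c[1]+.5)/k-.5+oy,z)
T=[("scene","cab",80,[(205,450),(598,273)]),("side","cab",80,[(80,170),(240,572),(635,437)]),
("scene","disc",92,[(171,180)]),("side","disc",92,[(437,255)]),
("scene","b",110,[(270,212),(333,182),(362,225),(300,262)]),("side","b",110,[(275,172),(335,160),(350,190),(288,205)]),
("scene","a",112,[(300,52),(332,75),(285,108),(247,92)]),("side","a",112,[(277,312),(307,328),(362,293),(362,270),(330,265)]),
("scene","tray",70,[(398,403),(650,285),(760,413),(497,545)]),("side","tray",70,[(12,90),(222,38)]),
("scene","rider",108,[(447,211)]),("side","rider",108,[(200,179)]),
("scene","mould",160,[(224,291)]),("side","mould",160,[(394,57)]),("side","knob ball z",154,[(417,362)])]
for n,l,z,c in T:
    print(n,l,[tuple(P(n,x,z).round(0).astype(int)) for x in c])
E
```

```text
scene cab [(np.int64(753), np.int64(216)), (np.int64(466), np.int64(247))]
side cab [(np.int64(458), np.int64(243)), (np.int64(415), np.int64(-154)), (np.int64(708), np.int64(-182))]
scene disc [(np.int64(669), np.int64(27))]
side disc [(np.int64(665), np.int64(21))]
scene b [(np.int64(634), np.int64(102)), (np.int64(584), np.int64(103)), (np.int64(589), np.int64(145)), (np.int64(640), np.int64(148))]
side b [(np.int64(586), np.int64(141)), (np.int64(635), np.int64(132)), (np.int64(630), np.int64(97)), (np.int64(579), np.int64(104))]
scene a [(np.int64(534), np.int64(-14)), (np.int64(528), np.int64(19)), (np.int64(575), np.int64(29)), (np.int64(589), np.int64(0))]
side a [(np.int64(523), np.int64(9)), (np.int64(536), np.int64(-14)), (np.int64(586), np.int64(-2)), (np.int64(597), np.int64(18)), (np.int64(578), np.int64(33))]
scene tray [(np.int64(633), np.int64(248)), (np.int64(437), np.int64(269)), (np.int64(448), np.int64(381)), (np.int64(641), np.int64(357))]
side tray [(np.int64(444), np.int64(374)), (np.int64(638), np.int64(356))]
scene rider [(np.int64(534), np.int64(165))]
side rider [(np.int64(531), np.int64(162))]
scene mould [(np.int64(709), np.int64(172))]
side mould [(np.int64(707), np.int64(171))]
side knob ball z [(np.int64(571), np.int64(-103))]
```

The two views agree:

| Item | Position (mm) | Angle (rad) |
|---|---|---|
| Cabinet | – | yaw ≈ −0.108 |
| Pivot | ≈ (666,24) | – |
| Knob | radius 159 | – |
| Rider | radius 193 | – |
| Offcut b | (610,121) | −0.12 |
| Offcut a | (556,8) | 0.28 |
| Tray | (539,313) | – |

First I'll hover over b.

```bash
cat > g.py <<'E'
# usage: g.py "x y z psi" ... -> rows (turn z share, shift shares); tool down, psi = world angle of tool y
from h import *
import sys
o=robot.get_obs(); R0=rot(o["eef_rot"]); p0=np.array(o["eef_pos"]); pp=p0
print(round(o["clock"],2),p0.round(1),"psi",round(np.arctan2(R0[1,1],R0[0,1]),3),"open",round(o["opening"],1),"F",o["ft_force"].round(1),round(o["finger_force"],1))
for w in sys.argv[1:]:
    x,y,z,s=map(float,w.split()); p=np.array([x,y,z])
    ty=[np.cos(s),np.sin(s),0]; tz=[0,0,-1]; M=np.array([np.cross(ty,tz),ty,tz]).T
    r=R.from_matrix(R0.T@M).as_rotvec()/np.radians(120)
    print([r.round(3).tolist(),(R0.T@(p-p0)/400).round(3).tolist()],"step",np.linalg.norm(p-pp).round(0)); pp=p
E
python3 g.py "430 320 260 1.3" "610 121 250 1.45"
```

```text
0.15 [246.8 519.1 244.8] psi 1.127 open 85.7 F [ 0.4  0.4 -0.1] 0.0
[[-0.0, -0.0, -0.083], [-0.627, -0.253, -0.038]] step 271.0
[[-0.0, -0.0, -0.154], [-1.247, -0.509, -0.013]] step 269.0
```

Request:
move_arm:
  commands:
    - [[0, 0, -0.08], [-0.627, -0.253, -0.038], 0.8]
    - [[0, 0, -0.08], [-0.627, -0.253, -0.038], 0.8]
    - [[0, 0, -0.08], [-0.627, -0.253, -0.038], 0.8]
    - [[0, 0, -0.08], [-0.627, -0.253, -0.038], 0.8]
    - [[0, 0, -0.154], [-0.95, -0.385, -0.02], 0.8]
    - [[0, 0, -0.154], [-0.95, -0.385, -0.02], 0.8]
    - [[0, 0, -0.154], [-0.95, -0.385, -0.02], 0.8]
    - [[0, 0, -0.154], [-0.95, -0.385, -0.02], 0.8]

```text
clock: 0.95
eef_pos: [509.7, 231.9, 253.5]
eef_rot: [-0.19, -3.136, 0.0]
ft_force: [0.2, 1.3, -0.3]
opening: 68.2
finger_force: 0.0
```

```bash
python3 g.py "590 100 250 1.45"
```

```text
0.95 [509.7 231.9 253.5] psi 1.45 open 68.2 F [ 0.2  1.3 -0.3] 0.0
[[-0.0, -0.0, -0.0], [-0.239, -0.303, 0.009]] step 154.0
```

Request:
move_arm:
  commands:
    - [[0, 0, 0], [-0.239, -0.303, 0], 0.8]
    - [[0, 0, 0], [-0.239, -0.303, 0], 0.8]
    - [[0, 0, 0], [-0.239, -0.303, 0], 0.8]
    - [[0, 0, 0], [-0.239, -0.303, 0], 0.8]
    - [[0, 0, 0], [-0.239, -0.303, 0], 0.8]

```text
clock: 1.45
eef_pos: [589.3, 100.7, 253.0]
eef_rot: [-0.194, -3.135, 0.0]
ft_force: [0.4, 0.0, 0.7]
opening: 68.2
finger_force: 0.0
```

```bash
python3 - <<'E'
from h import *
import pickle
s=snap("wrist"); pickle.dump(s,open('w1.pkl','wb'))
cv2.imwrite('pics/w1.png',cv2.resize(cv2.cvtColor(s["pixels"],cv2.COLOR_RGB2BGR),None,fx=1.5,fy=1.5,interpolation=cv2.INTER_CUBIC))
for P in [(610,121,110),(556,8,112),(666,24,92),(532.5,163.5,108),(571,-103,154)]: print(P,(proj(s,P)*1.5).round())
E
```

```text
(610, 121, 110) [415. 301.]
(556, 8, 112) [233. 243.]
(666, 24, 92) [294. 379.]
(532.5, 163.5, 108) [470. 175.]
(571, -103, 154) [ 21. 306.]
```

View pics/w1.png

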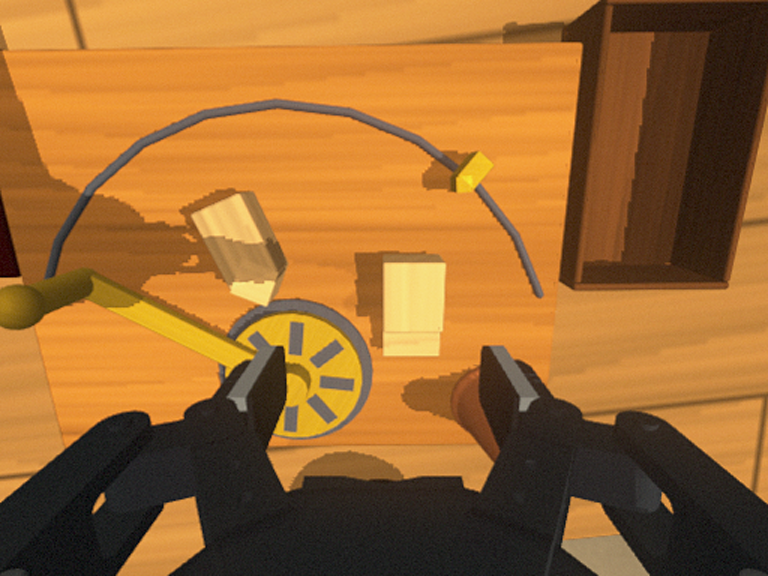

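The wrist picture is clear. The top of b spans (384,262) to (441,331), and the back edge of a's top runs from (192,213) to (235,194). The disc is centred near (300,372), the rider near (470,175), and the knob near (20,306). All of this matches the predictions.

```bash
python3 - <<'E'
from h import *
import pickle
s=pickle.load(open('w1.pkl','rb'))
for l,z,c in [("b",110,[(384,262),(445,262),(440,332),(385,331)]),("a",112,[(192,213),(235,194),(277,262),(231,282),(268,303)]),
 ("rail",82,[(110,170),(277,104),(410,134),(515,237)]),("riderpoints",108,[(457,180),(482,154),(492,162),(467,187)]),("tray",70,[(607,2),(575,288),(727,287)]),("knob",154,[(20,306)]),("cabedge",80,[(50,49),(580,43),(570,200)])]:
    p=np.array([onz(s,x/1.5,y/1.5,z) for x,y in c]); print(l,p.round(0).tolist())
    if l=="rail":
        q,*_=np.linalg.lstsq(np.c_[2*p,np.ones(4)],(p**2).sum(1),rcond=None); print("centre",q[:2].round(1),"r",np.sqrt(q[2]+q[:2]@q[:2]).round(1))
E
python3 g.py "611 121 150 1.45" "611 121 98 1.45"
```

```text
b [[581.0, 103.0], [586.0, 143.0], [634.0, 136.0], [629.0, 98.0]]
a [[534.0, -13.0], [526.0, 16.0], [572.0, 34.0], [581.0, 1.0], [599.0, 23.0]]
rail [[500.0, -76.0], [473.0, 46.0], [502.0, 131.0], [580.0, 198.0]]
centre [662.1  25.5] r 191.2
riderpoints [[534.0, 155.0], [521.0, 172.0], [526.0, 178.0], [539.0, 161.0]]
tray [[436.0, 267.0], [628.0, 246.0], [641.0, 362.0]]
knob [[571.0, -104.0]]
cabedge [[422.0, -93.0], [460.0, 245.0], [559.0, 238.0]]
1.5 [588.8 101.8 253.2] psi 1.449 open 68.1 F [-0.6  0.3  0. ] 0.0
[[0.0, -0.0, -0.001], [-0.049, 0.054, 0.258]] step 107.0
[[0.0, -0.0, -0.001], [-0.049, 0.054, 0.388]] step 52.0
```

Request:
move_arm:
  commands:
    - [[0, 0, 0], [-0.043, 0.051, 0.13], 0.8]
    - [[0, 0, 0], [-0.043, 0.051, 0.24], 0.8]
    - [[0, 0, 0], [-0.043, 0.051, 0.3], 0.8]
    - [[0, 0, 0], [-0.043, 0.051, 0.35], 0.8]
    - [[0, 0, 0], [-0.043, 0.051, 0.388], 0.8]
    - [[0, 0, 0], [-0.043, 0.051, 0.388], 0.8]

```text
clock: 2.1
eef_pos: [607.3, 121.0, 96.8]
eef_rot: [-0.188, -3.133, 0.0]
ft_force: [0.7, 0.7, 0.2]
opening: 68.3
finger_force: 0.0
```

Request:
move_arm:
  commands:
    - [[0, 0, 0], [0, 0, 0], 0.2]
    - [[0, 0, 0], [0, 0, 0], 0.2]
    - [[0, 0, 0], [0, 0, 0], 0.2]
    - [[0, 0, 0], [0, 0, 0], 0.2]
    - [[0, 0, 0], [0, 0, 0], 0.2]
    - [[0, 0, 0], [0, 0, 0], 0.2]
  newtons: 40

```text
clock: 2.7
eef_pos: [609.1, 120.3, 100.0]
eef_rot: [0.19, 3.134, 0.001]
ft_force: [-0.7, 1.8, 8.2]
opening: 41.1
finger_force: 41.7
```

```bash
python3 g.py "608 120 190 1.45" "587 308 150 1.46" "587 308 35 1.46"
```

```text
2.7 [609.1 120.3 100. ] psi 1.45 open 41.1 F [-0.7  1.8  8.2] 41.7
[[0.0, 0.001, -0.0], [0.002, -0.001, -0.225]] step 90.0
[[0.0, 0.001, -0.005], [0.111, 0.459, -0.125]] step 193.0
[[0.0, 0.001, -0.005], [0.112, 0.459, 0.163]] step 115.0
```

Request:
move_arm:
  commands:
    - [[0, 0, 0], [0, 0, -0.1], 0.2]
    - [[0, 0, 0], [0, 0, -0.225], 0.2]
    - [[0, 0, 0], [0.03, 0.1, -0.225], 0.2]
    - [[0, 0, 0], [0.06, 0.2, -0.225], 0.2]
    - [[0, 0, 0], [0.09, 0.3, -0.225], 0.2]
    - [[0, 0, 0], [0.131, 0.4, -0.2], 0.2]
    - [[0, 0, 0], [0.131, 0.459, -0.125], 0.2]
    - [[0, 0, 0], [0.131, 0.459, -0.125], 0.2]

```text
clock: 3.5
eef_pos: [577.0, 311.0, 145.1]
eef_rot: [-0.186, -3.132, 0.002]
ft_force: [-0.3, 0.6, -0.8]
opening: 41.4
finger_force: 40.9
```

```bash
python3 g.py "579 309 35 1.46"
```

```text
3.5 [577.  311.  145.1] psi 1.452 open 41.4 F [-0.3  0.6 -0.8] 40.9
[[-0.001, -0.002, -0.004], [-0.007, -0.004, 0.275]] step 110.0
```

Request:
move_arm:
  commands:
    - [[0, 0, 0], [-0.005, 0, 0.1], 0.2]
    - [[0, 0, 0], [-0.005, 0, 0.2], 0.2]
    - [[0, 0, 0], [-0.005, 0, 0.265], 0.2]
    - [[0, 0, 0], [-0.005, 0, 0.27], 0.2]
    - [[0, 0, 0], [-0.005, 0, 0.27], 0.7]
    - [[0, 0, 0], [-0.005, 0, 0.27], 0.7]
    - [[0, 0, 0], [-0.005, 0, 0.27], 0.7]
    - [[0, 0, 0], [-0.005, 0, 0.27], 0.7]

```text
clock: 4.3
eef_pos: [581.2, 308.5, 41.6]
eef_rot: [0.19, 3.134, 0.001]
ft_force: [-0.9, -0.5, 0.1]
opening: 59.8
finger_force: 0.0
```

```bash
python3 g.py "578 311 200 1.46" "554 9 200 1.9" "554 9 102 1.9"
```

```text
4.3 [581.2 308.5  41.6] psi 1.45 open 59.8 F [-0.9 -0.5  0.1] 0.0
[[0.0, 0.001, -0.005], [0.008, 0.006, -0.396]] step 158.0
[[0.0, 0.001, -0.215], [-0.024, -0.751, -0.396]] step 303.0
[[0.0, 0.001, -0.215], [-0.023, -0.751, -0.151]] step 98.0
```

Request:
move_arm:
  commands:
    - [[0, 0, 0], [0, 0, -0.12], 0.7]
    - [[0, 0, 0], [0, 0, -0.24], 0.7]
    - [[0, 0, 0], [0, 0, -0.36], 0.7]
    - [[0, 0, -0.07], [0, -0.12, -0.396], 0.8]
    - [[0, 0, -0.14], [-0.01, -0.24, -0.396], 0.8]
    - [[0, 0, -0.215], [-0.015, -0.36, -0.396], 0.8]
    - [[0, 0, -0.215], [-0.02, -0.48, -0.396], 0.8]
    - [[0, 0, -0.215], [-0.02, -0.6, -0.396], 0.8]

```text
clock: 5.1
eef_pos: [559.3, 68.7, 199.5]
eef_rot: [-0.517, 3.098, -0.0]
ft_force: [0.5, -0.5, 0.6]
opening: 68.0
finger_force: 0.0
```

```bash
python3 g.py "554 9 200 1.9" "554 9 101 1.9"
```

```text
5.1 [559.3  68.7 199.5] psi 1.902 open 68.0 F [ 0.5 -0.5  0.6] 0.0
[[-0.0, 0.0, 0.001], [0.061, -0.137, -0.001]] step 60.0
[[-0.0, 0.0, 0.001], [0.061, -0.137, 0.246]] step 99.0
```

Request:
move_arm:
  commands:
    - [[0, 0, 0], [0.03, -0.07, 0], 0.8]
    - [[0, 0, 0], [0.061, -0.137, 0], 0.8]
    - [[0, 0, 0], [0.061, -0.137, 0.05], 0.8]
    - [[0, 0, 0], [0.061, -0.137, 0.05], 0.8]
    - [[0, 0, 0], [0.061, -0.137, 0.05], 0.8]

```text
clock: 5.6
eef_pos: [554.3, 10.9, 179.3]
eef_rot: [0.515, -3.099, -0.0]
ft_force: [-0.0, 0.5, 1.5]
opening: 68.1
finger_force: 0.0
```

```bash
python3 g.py "554 9 101 1.9"
```

```text
5.6 [554.3  10.9 179.3] psi 1.9 open 68.1 F [-0.   0.5  1.5] 0.0
[[0.0, -0.0, -0.0], [0.002, -0.004, 0.196]] step 78.0
```

Request:
move_arm:
  commands:
    - [[0, 0, 0], [0, -0.004, 0.09], 0.8]
    - [[0, 0, 0], [0, -0.004, 0.16], 0.8]
    - [[0, 0, 0], [0, -0.004, 0.196], 0.8]
    - [[0, 0, 0], [0, -0.004, 0.196], 0.2]
    - [[0, 0, 0], [0, -0.004, 0.196], 0.2]
    - [[0, 0, 0], [0, -0.004, 0.196], 0.2]
    - [[0, 0, 0], [0, -0.004, 0.196], 0.2]
    - [[0, 0, 0], [0, -0.004, 0.196], 0.2]

```text
clock: 6.4
eef_pos: [555.8, 9.2, 102.2]
eef_rot: [-0.514, 3.097, -0.001]
ft_force: [0.1, 0.4, 7.4]
opening: 35.5
finger_force: 39.9
```

```bash
python3 g.py "554 9 190 1.9" "484 319 190 1.46" "484 319 42 1.46"
```

```text
6.4 [555.8   9.2 102.2] psi 1.9 open 35.5 F [0.1 0.4 7.4] 39.9
[[-0.001, 0.001, -0.0], [0.004, 0.001, -0.22]] step 88.0
[[-0.0, 0.001, 0.21], [-0.081, 0.791, -0.22]] step 318.0
[[-0.0, 0.001, 0.21], [-0.08, 0.791, 0.15]] step 148.0
```

Request:
move_arm:
  commands:
    - [[0, 0, 0], [0, 0, -0.11], 0.2]
    - [[0, 0, 0], [0, 0, -0.22], 0.2]
    - [[0, 0, 0.07], [-0.01, 0.12, -0.22], 0.2]
    - [[0, 0, 0.14], [-0.02, 0.24, -0.22], 0.2]
    - [[0, 0, 0.21], [-0.04, 0.36, -0.22], 0.2]
    - [[0, 0, 0.21], [-0.05, 0.48, -0.22], 0.2]
    - [[0, 0, 0.21], [-0.06, 0.6, -0.22], 0.2]
    - [[0, 0, 0.21], [-0.07, 0.7, -0.22], 0.2]

```text
clock: 7.2
eef_pos: [490.3, 285.1, 189.6]
eef_rot: [0.174, 3.135, 0.001]
ft_force: [0.7, -1.0, -1.0]
opening: 35.6
finger_force: 39.6
```

```bash
python3 g.py "484 319 150 1.46" "484 319 42 1.46"
```

```text
7.2 [490.3 285.1 189.6] psi 1.46 open 35.6 F [ 0.7 -1.  -1. ] 39.6
[[0.0, 0.001, -0.0], [0.025, 0.082, 0.099]] step 53.0
[[0.0, 0.001, -0.0], [0.025, 0.082, 0.369]] step 108.0
```

Request:
move_arm:
  commands:
    - [[0, 0, 0], [0.025, 0.082, 0], 0.2]
    - [[0, 0, 0], [0.025, 0.082, 0], 0.2]
    - [[0, 0, 0], [0.025, 0.082, 0.12], 0.2]
    - [[0, 0, 0], [0.025, 0.082, 0.24], 0.2]
    - [[0, 0, 0], [0.025, 0.082, 0.34], 0.2]
    - [[0, 0, 0], [0.025, 0.082, 0.37], 0.2]
    - [[0, 0, 0], [0.025, 0.082, 0.37], 0.2]

```text
clock: 7.9
eef_pos: [484.5, 316.4, 40.0]
eef_rot: [-0.174, -3.135, 0.002]
ft_force: [0.2, 0.7, 1.2]
opening: 35.7
finger_force: 39.6
```

Request:
move_arm:
  commands:
    - [[0, 0, 0], [0, 0, 0], 0.65]
    - [[0, 0, 0], [0, 0, 0], 0.65]
    - [[0, 0, 0], [0, 0, 0], 0.65]
    - [[0, 0, 0], [0, 0, -0.1], 0.65]
    - [[0, 0, 0], [0, 0, -0.22], 0.65]
    - [[0, 0, 0], [0, 0, -0.34], 0.65]
    - [[0, 0, 0], [0, 0, -0.46], 0.65]
    - [[0, 0, 0], [0, 0, -0.46], 0.65]

```text
clock: 8.7
eef_pos: [486.3, 317.8, 232.5]
eef_rot: [0.173, 3.127, 0.008]
ft_force: [0.6, -0.6, -0.9]
opening: 55.5
finger_force: 0.0
```

```bash
python3 - <<'E'
from h import *
s=snap("scene"); a=cv2.cvtColor(s["pixels"],cv2.COLOR_RGB2BGR)[100:350,150:420]
cv2.imwrite('pics/s2.png',cv2.resize(a,None,fx=2.4,fy=2.4,interpolation=cv2.INTER_CUBIC))
E
python3 g.py "530 150 225 1.9" "569.5 -104 225 2.4"
```

```text
8.75 [485.6 317.4 228.9] psi 1.46 open 55.5 F [-0.2 -0.1 -1.4] 0.0
[[0.001, 0.003, -0.21], [-0.157, -0.404, 0.009]] step 173.0
[[0.0, 0.003, -0.449], [-0.325, -1.024, 0.008]] step 257.0
```

View pics/s2.png

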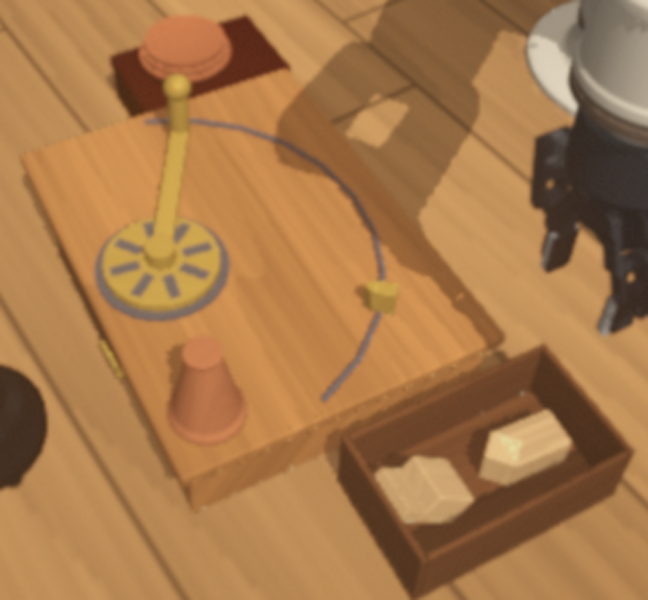

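Both offcuts lie in the tray: b near crop (425,490) and a near (525,445). The rider, mould and box have not moved. Next is the lever.

Request:
move_arm:
  commands:
    - [[0, 0, -0.07], [-0.05, -0.12, 0], 0.8]
    - [[0, 0, -0.14], [-0.09, -0.24, 0], 0.8]
    - [[0, 0, -0.21], [-0.13, -0.36, 0], 0.8]
    - [[0, 0, -0.28], [-0.17, -0.48, 0], 0.8]
    - [[0, 0, -0.35], [-0.21, -0.6, 0], 0.8]
    - [[0, 0, -0.4], [-0.25, -0.72, 0], 0.8]
    - [[0, 0, -0.425], [-0.28, -0.84, 0], 0.8]
    - [[0, 0, -0.425], [-0.3, -0.93, 0], 0.8]

```text
clock: 9.55
eef_pos: [558.8, -40.6, 224.2]
eef_rot: [1.2, -2.903, -0.0]
ft_force: [1.0, 1.1, 0.6]
opening: 68.2
finger_force: 0.0
```

```bash
python3 g.py "571 -104 225 2.35" "571 -104 139 2.35"
```

```text
9.55 [558.8 -40.6 224.2] psi 2.355 open 68.2 F [1.  1.1 0.6] 0.0
[[0.0, -0.0, 0.002], [0.09, -0.134, -0.002]] step 65.0
[[0.0, -0.0, 0.002], [0.09, -0.134, 0.213]] step 86.0
```

Request:
move_arm:
  commands:
    - [[0, 0, 0], [0.05, -0.07, 0], 0.8]
    - [[0, 0, 0], [0.09, -0.134, 0], 0.8]
    - [[0, 0, 0], [0.09, -0.134, 0], 0.8]
    - [[0, 0, 0], [0.09, -0.134, 0], 0.8]

```text
clock: 9.95
eef_pos: [570.8, -102.5, 223.9]
eef_rot: [1.191, -2.906, -0.001]
ft_force: [-0.0, 0.4, -0.5]
opening: 68.4
finger_force: 0.0
```

```bash
python3 - <<'E'
from h import *
for n,u in(("scene",None),("side",None)):
    s=snap(n); p=s["pixels"]; q=proj(s,(571,-104,154)); x,y=q.astype(int)
    print(n,q.round(1))
    sub=p[y-40:y+60,x-40:x+40]; hsv=cv2.cvtColor(sub,cv2.COLOR_RGB2HSV)
    cv2.imwrite(f'pics/k_{n}.png',cv2.resize(cv2.cvtColor(sub,cv2.COLOR_RGB2BGR),None,fx=4.5,fy=4.5,interpolation=cv2.INTER_CUBIC))
a=cv2.imread('pics/k_scene.png');b=cv2.imread('pics/k_side.png');cv2.imwrite('pics/k.png',np.hstack([a,b]))
E
python3 g.py "571 -104 139 2.35"
```

```text
scene [224.2 136.7]
side [296.1 209.7]
10.05 [ 570.8 -101.4  224.3] psi 2.351 open 68.4 F [ 0.2 -0.2  0.5] 0.0
[[0.0, -0.0, 0.0], [0.004, -0.005, 0.213]] step 85.0
```

View pics/k.png

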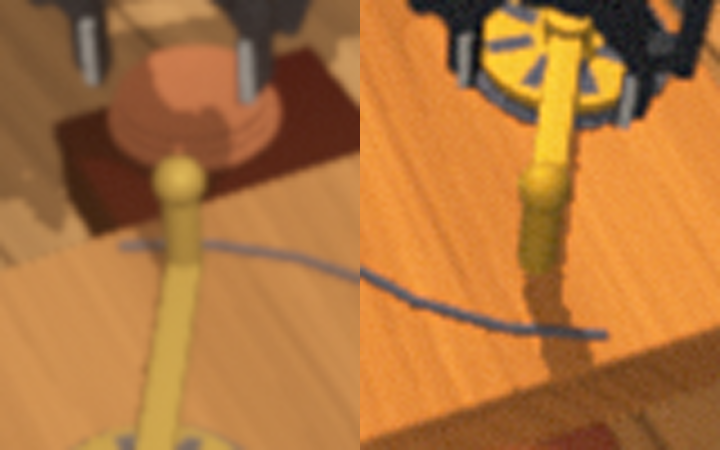

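The ball centre is at (180,182) in both crops, as predicted, and the fingers straddle it. I'll descend and grip.

Request:
move_arm:
  commands:
    - [[0, 0, 0], [0.003, -0.003, 0.08], 0.8]
    - [[0, 0, 0], [0.003, -0.003, 0.16], 0.8]
    - [[0, 0, 0], [0.003, -0.003, 0.213], 0.8]
    - [[0, 0, 0], [0.003, -0.003, 0.213], 0.05]
    - [[0, 0, 0], [0.003, -0.003, 0.213], 0.05]
    - [[0, 0, 0], [0.003, -0.003, 0.213], 0.05]
    - [[0, 0, 0], [0.003, -0.003, 0.213], 0.05]
    - [[0, 0, 0], [0.003, -0.003, 0.213], 0.05]
  newtons: 25

```text
clock: 10.85
eef_pos: [571.7, -103.8, 141.0]
eef_rot: [-1.193, 2.904, -0.002]
ft_force: [-0.8, 3.0, 7.7]
opening: 24.3
finger_force: 24.4
```

```bash
cat > arc.py <<'E'
import numpy as np,subprocess,sys
from h import robot
p=robot.get_obs()["eef_pos"]; C=np.array([664.5,24.5]); d=p[:2]-C
w0=np.arctan2(d[1],-d[0]); print("w",w0.round(3),"r",np.hypot(*d).round(1))
end=float(sys.argv[1]); n=int(sys.argv[2])
a=[f"{C[0]-160*np.cos(w)} {C[1]+160*np.sin(w)} 139 {1.408-w}" for w in np.linspace(w0,end,n+1)[1:]]
print(subprocess.run(["python3","g.py"]+a,capture_output=True,text=True).stdout)
E
python3 arc.py -0.1 8
```

```text
w -0.945 r 158.3
10.85 [ 571.7 -103.8  141. ] psi 2.35 open 24.3 F [-0.8  3.   7.7] 24.4
[[-0.001, 0.001, 0.049], [0.009, 0.041, 0.005]] step 17.0
[[-0.001, 0.001, 0.1], [0.009, 0.084, 0.005]] step 17.0
[[-0.001, 0.001, 0.15], [0.005, 0.126, 0.005]] step 17.0
[[-0.001, 0.001, 0.2], [-0.004, 0.167, 0.005]] step 17.0
[[-0.001, 0.001, 0.251], [-0.016, 0.207, 0.004]] step 17.0
[[-0.001, 0.001, 0.301], [-0.034, 0.246, 0.004]] step 17.0
[[-0.001, 0.001, 0.352], [-0.055, 0.282, 0.004]] step 17.0
[[-0.001, 0.001, 0.402], [-0.079, 0.317, 0.004]] step 17.0
```

Request:
move_arm:
  commands:
    - [[0, 0, 0.05], [0.009, 0.041, 0.003], 0.05]
    - [[0, 0, 0.1], [0.009, 0.084, 0.003], 0.05]
    - [[0, 0, 0.15], [0.005, 0.126, 0.003], 0.05]
    - [[0, 0, 0.2], [-0.004, 0.167, 0.003], 0.05]
    - [[0, 0, 0.25], [-0.016, 0.207, 0.003], 0.05]
    - [[0, 0, 0.3], [-0.034, 0.246, 0.003], 0.05]
    - [[0, 0, 0.35], [-0.055, 0.282, 0.003], 0.05]
    - [[0, 0, 0.4], [-0.079, 0.317, 0.003], 0.05]

```text
clock: 11.65
eef_pos: [507.0, 9.0, 140.4]
eef_rot: [0.099, 3.132, -0.001]
ft_force: [30.8, 0.7, -2.8]
opening: 24.4
finger_force: 24.6
```

```bash
python3 arc.py 0.7 8
```

```text
w -0.098 r 158.3
11.65 [507.    9.  140.4] psi 1.508 open 24.4 F [30.8  0.7 -2.8] 24.6
[[0.0, 0.004, 0.048], [0.009, 0.039, 0.003]] step 16.0
[[0.0, 0.004, 0.096], [0.009, 0.079, 0.003]] step 16.0
[[0.001, 0.004, 0.144], [0.006, 0.119, 0.003]] step 16.0
[[0.001, 0.004, 0.191], [-0.002, 0.158, 0.003]] step 16.0
[[0.001, 0.004, 0.239], [-0.013, 0.196, 0.004]] step 16.0
[[0.001, 0.004, 0.287], [-0.028, 0.233, 0.004]] step 16.0
[[0.001, 0.004, 0.334], [-0.047, 0.268, 0.004]] step 16.0
[[0.002, 0.004, 0.382], [-0.069, 0.301, 0.004]] step 16.0
```

Request:
move_arm:
  commands:
    - [[0, 0, 0.05], [-0.008, 0.039, 0], 0.05]
    - [[0, 0, 0.1], [-0.008, 0.079, 0], 0.05]
    - [[0, 0, 0.145], [-0.01, 0.119, 0], 0.05]
    - [[0, 0, 0.19], [-0.017, 0.158, 0], 0.05]
    - [[0, 0, 0.24], [-0.028, 0.196, 0], 0.05]
    - [[0, 0, 0.287], [-0.043, 0.23, 0], 0.05]
    - [[0, 0, 0.33], [-0.06, 0.264, 0], 0.05]
    - [[0, 0, 0.38], [-0.082, 0.297, 0], 0.05]

```text
clock: 12.45
eef_pos: [545.8, 125.0, 139.7]
eef_rot: [1.305, 2.853, 0.001]
ft_force: [12.2, -12.7, 1.3]
opening: 24.1
finger_force: 25.1
```

```bash
sed -i 's/664.5,24.5/666,24/' arc.py; python3 arc.py 0.805 2
```

```text
w 0.699 r 157.0
12.45 [545.8 125.  139.7] psi 0.713 open 24.1 F [ 12.2 -12.7   1.3] 25.1
[[0.001, 0.002, 0.027], [0.01, 0.02, 0.002]] step 9.0
[[0.001, 0.002, 0.052], [0.012, 0.041, 0.002]] step 8.0
```

Request:
move_arm:
  commands:
    - [[0, 0, 0.025], [-0.003, 0.02, 0], 0.05]
    - [[0, 0, 0.05], [-0.003, 0.04, 0], 0.05]
    - [[0, 0, 0.05], [-0.003, 0.04, 0], 0.05]
    - [[0, 0, 0.05], [-0.003, 0.04, 0], 0.05]

```text
clock: 12.85
eef_pos: [557.0, 136.3, 139.6]
eef_rot: [-1.448, -2.788, -0.004]
ft_force: [-6.6, 11.1, 10.6]
opening: 24.2
finger_force: 25.5
```

```bash
python3 arc.py 0.805 1
```

```text
w 0.8 r 156.5
12.85 [557.  136.3 139.6] psi 0.613 open 24.2 F [-6.6 11.1 10.6] 25.5
[[0.001, -0.001, 0.005], [0.009, 0.001, 0.001]] step 4.0
```

Request:
move_arm:
  commands:
    - [[0, 0, 0], [0, 0, 0], 0.7]
    - [[0, 0, 0], [0, 0, 0], 0.7]
    - [[0, 0, 0], [0, 0, 0], 0.7]
    - [[0, 0, 0], [0, 0, 0], 0.7]
    - [[0, 0, 0], [0, 0, -0.1], 0.7]
    - [[0, 0, 0], [0, 0, -0.2], 0.7]
    - [[0, 0, 0], [0, 0, -0.3], 0.7]
    - [[0, 0, 0], [0, 0, -0.4], 0.7]

```text
clock: 13.65
eef_pos: [556.7, 134.6, 299.7]
eef_rot: [1.45, 2.787, -0.0]
ft_force: [0.0, 0.3, -0.3]
opening: 59.9
finger_force: 0.0
```

```bash
python3 g.py "480 60 330 0.61" "380 -60 330 0.61"
```

```text
13.65 [556.7 134.6 299.7] psi 0.612 open 59.9 F [ 0.   0.3 -0.3] 0.0
[[-0.0, 0.0, 0.001], [-0.043, -0.264, -0.076]] step 111.0
[[-0.0, 0.0, 0.001], [-0.145, -0.641, -0.076]] step 156.0
```

Request:
move_arm:
  commands:
    - [[0, 0, -0.15], [-0.02, -0.12, -0.07], 0.7]
    - [[0, 0, -0.25], [-0.04, -0.24, -0.07], 0.7]
    - [[0, 0, -0.35], [-0.06, -0.34, -0.07], 0.7]
    - [[0, 0, -0.4], [-0.07, -0.34, -0.07], 0.7]
    - [[0, 0, -0.4], [-0.07, -0.34, -0.07], 0.7]
    - [[0, 0, -0.4], [-0.07, -0.34, -0.07], 0.7]
    - [[0, 0, -0.4], [-0.07, -0.34, -0.07], 0.7]

```text
clock: 14.35
eef_pos: [461.6, 33.6, 326.1]
eef_rot: [0.188, 3.136, -0.0]
ft_force: [0.3, -0.4, 0.1]
opening: 60.0
finger_force: 0.0
```

```bash
python3 - <<'E'
from h import *
import pickle
w=snap("wrist"); s=snap("scene"); pickle.dump((w,s),open('f.pkl','wb'))
W=cv2.resize(cv2.cvtColor(w["pixels"],cv2.COLOR_RGB2BGR),None,fx=1.5,fy=1.5,interpolation=cv2.INTER_CUBIC)
cv2.imwrite('pics/fw.png',W)
a=cv2.cvtColor(s["pixels"],cv2.COLOR_RGB2BGR)[150:350,160:420]; cv2.imwrite('pics/fs.png',cv2.resize(a,None,fx=3,fy=3,interpolation=cv2.INTER_CUBIC))
E
```

```text
(no output)
```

View pics/fw.png

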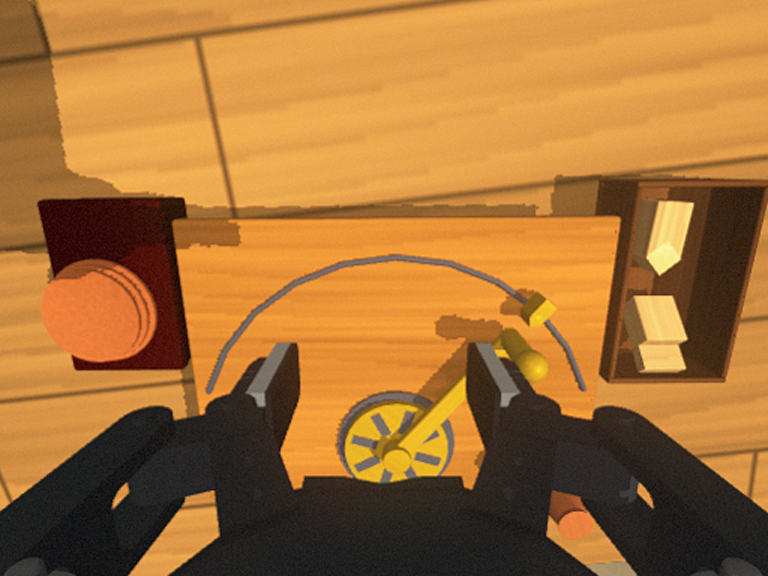

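View pics/fs.png

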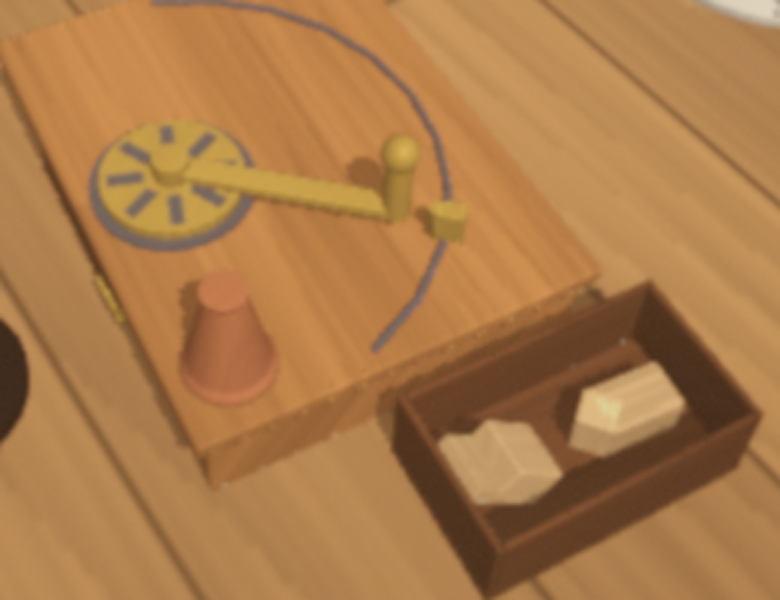

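The lever now points about at the rider: ball at scene crop (400,154) and wrist (533,366), rider at (447,211). Next I'll measure the angle between them.

```bash
python3 - <<'E'
from h import *
import pickle
w,s=pickle.load(open('f.pkl','rb'))
f=lambda c,z: onz(s,(c[0]+.5)/3-.5+160,(c[1]+.5)/3-.5+150,z)
g=lambda c,z: onz(w,(c[0]+.5)/1.5-.5,(c[1]+.5)/1.5-.5,z)
ang=lambda p,C:(round(float(np.arctan2(p[1]-C[1],C[0]-p[0])),3),round(float(np.hypot(*(p-C))),1))
B=[f((400,154),154),g((533,366),154)]
Rd=[f((447,211),108),g((539,308),108)]
# arm centre line z=104: scene far and near middles
A=[f((230,178),104),f((370,200),104)]
print("ball",np.round(B,1).tolist(),"rider",np.round(Rd,1).tolist())
print("arm line",np.round(A,1).tolist(),np.arctan2(A[1][1]-A[0][1],A[0][0]-A[1][0]).round(3))
for C in [(665,24),(667,27),(664.5,22)]:
    C=np.array(C); print(C,[ang(p,C) for p in B],[ang(p,C) for p in Rd])
E
```

```text
ball [[556.1, 138.2], [555.6, 141.5]] rider [[533.9, 165.1], [525.6, 163.1]]
arm line [[638.6, 57.2], [569.4, 126.2]] 0.784
[665  24] [(0.809, 157.8), (0.821, 160.5)] [(0.822, 192.6), (0.785, 196.9)]
[667  27] [(0.787, 157.0), (0.799, 159.7)] [(0.804, 191.8), (0.767, 196.3)]
[664.5  22. ] [(0.82, 158.9), (0.832, 161.7)] [(0.831, 193.7), (0.794, 198.0)]
```

```bash
python3 -c "
from cell import job; print(job.job_done())"
```

```text
the job is handed in; nothing more can be done
None
```

I handed the job in with both offcuts in the scrap tray and the lever measured within about 0.04 rad of the rider (limit 0.07); the rider, box, saucers and mould looked unmoved in the last pictures, and no verdict came back.

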